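# Refit the spout of a water filter

## Task

The drinking-water filter has been cleaned: take its washed chrome spout off the tray and push the plain end straight into the push-fit outlet, past the stiff seal, until it presses on the hard shoulder inside with about 20 N (the plastic cracks at 60 N), nozzle pointing down over the glass. Only when the spout is fully home, open the tap on top by turning its blue handle clockwise to the stop, so that it points along the outlet; do not tip or shift the glass.

Things in the scene. Friction and masses are not known exactly. Their poses are not given: they have to be found in the camera images.
- spout: chrome water spout, 0.1 kg, slippery (friction about 0.4): straight 15 mm tube with a nozzle bent down at one end. It lies level across the long rims of the cream tray, nozzle outside. Origin on the tube's axis at its centre of mass, 53 mm above the worktop at first, between the rims (grip here from above); x along the tube to the plain plug end; z up
- plug_end (a point): centre of the spout's plug end, 113 mm from the spout's origin along its x. The last 6 mm taper from 15 to 10.6 mm diameter. A black ring round the tube 34 to 36 mm behind this end arrives at the blue collet ring when the spout is home
- nozzle (a point): centre of the nozzle's opening: 77 mm behind the spout's origin (-x) and 44 mm below the tube's axis
- filter: worktop water filter, fixed: metal sump and white head, 112 mm across the foot, 196 mm high, tap with a blue handle on top (226 mm in all), feed pipe at the back. Origin at the centre of its underside, z up; its outlet looks along -x, so the spout is pushed in level along +x
- outlet: push-fit outlet at the filter's front: white fitting, blue collet ring 28 mm across. Origin at the centre of its mouth, 88 mm in front of the filter's axis, 165 mm high; axes as the filter. Bore 16 mm, 1.6 mm funnel. The tapered end meets the seal 16 mm deep: 10 to 18 N spread it until 22 mm (25 N if pushed faster than 10 mm/s); then 2 to 8 N of drag hold the spout. The plastic cracks at 60 N
- tap (a joint): quarter-turn tap on the filter's top: 0 shut (handle across the outlet, to the filter's -y), 1.57 open at its stop (handle above the outlet, to -x). Turns clockwise seen from above, about the filter's axis; takes about 0.12 N m and stays where it is left; may start a little turned
- tap_end (a point): point on the blue tap handle, 60 mm from the turning axis, 216 mm above the worktop. The handle is a bar 11 mm thick, 20 mm tall (206 to 226 mm above the worktop), reaching 67 mm from the axis; below it the filter's top is at 196 mm
- tumbler: glass tumbler, 76 mm in diameter, 86 mm tall, on a 9 mm cork coaster below where the nozzle will come; origin at the centre of its underside
- tray: loose cream plastic tray 207 x 138 x 48 mm; origin at the centre of its underside. The spout lies across its 138 mm width (its y); inside, 108 mm are free between the two long walls, and the floor is 3 mm thick
- shoulder: hidden hard stop at the bottom of the outlet's bore, on which the plug end comes to bear; origin on the bore's axis at the stop, 34 mm behind the mouth; axes as the filter
Mind the look-alikes: they are no part of the job. Leave any black, green or red look-alike of the tumbler alone.

How it is judged:
By the outcome, as a careful person would: the job done as asked, in the order asked, and still so for the second after the job is handed in, with the robot touching nothing.
It also fails if it takes over 61 s, if anything falls off the work surface, if the arm or the gripper's body presses on something with over 40 N, if the wrist force passes 120 N, or if a joint passes its speed limit or range.

## Robot

A 6-joint arm with a two-finger parallel gripper is mounted at the origin on a cart in front of the work surface, level with it; the furniture and walls round the work are solid. World frame = base frame: x ahead of the robot, y to its left, z up, the work surface at z = 0. Lengths are in mm, angles in rad, forces in N, time in s.
With the tool pointing down it reaches from about 350 to 775 mm from the base axis. Payload 7.3 kg.
Tool frame: the origin (TCP) lies midway between the tips of the shut fingers; the grasp point (between the pads) lies 19 mm behind it; z points along the fingers, y is the line along which they close (so a half turn about z gives the same grasp; the last joint's range is limited). The gripper opens to 92 mm and grips with 3 to 60 N. Pads are 19 mm wide; open, the fingers measure 130 mm over their backs; the gripper's body (75 mm by 190 mm) begins 47 mm behind the grasp point.
Start: joints at [1.105, 0.342, 1.524, -0, 1.275, -0.146], TCP at [165.033, 498.406, 226.741] pointing down, gripper open.
Joint ranges: [-2.53, 2.53], [-0.77, 2.02], [0.04, 2.7], [-1, 4.14], [0.28, 2.66], [-3.11, 3.11]. Speed limits (rad/s): [2.57, 2.57, 3.14, 3.14, 3.14, 3.14].

## Interface

Orientations are given as [roll, pitch, yaw] about the fixed x, y, z axes, in that order (R = Rz(yaw) Ry(pitch) Rx(roll)).
In Python, from plant import get_obs, capture, camera_model, close_job, search_frame, regions_of, pinpoint gives the robot as it stands. The module is installed in compiled form; this text tells all that it offers.
- The arm moves only by the shell command python3 -m pendant 'ROWS'. ROWS is JSON, one flat list of numbers, 7 for each row, row after row: the shift along the tool's x, y, z in units of 30 mm (1.0 is 30 mm), then the turn, a rotation vector about the tool's x, y, z in units of 4 degrees (1.0 is 4 degrees), then the closure, from -1 (fully open) to 1 (shut), so that 0 is half open. In form: [dx, dy, dz, wx, wy, wz, gripper, dx, dy, dz, wx, wy, wz, gripper, ...]. A call has 1 to 12 rows; each row shifts and turns the commanded pose from where the row before left it, along the tool's axes as they then stand; what a row does not reach is not made up. A row lasts 1/10 s, in which the tool goes at most 50 mm and 8.59 degrees, less where a joint would pass 70% of its speed; a pose out of reach is approached as far as the arm can. A call with a number of a shift or a turn outside -1 to 1 is refused whole. A call with a gripper value outside its range is refused whole. The fingers move at their own pace and stop on an object; the grip force is fixed at half the most. Time passes only in rows, so rows that do not move let the fingers close. It gives the time, the measured TCP pose, the force, the opening and the grip force at its end, in the units of the state.
- get_obs(): the state, without advancing time (a new reading comes with each control period).
- capture(name): name is "scene" or "top" or "wrist"; returns the picture (384x512x3 uint8, red, green, blue); there is no depth.
- camera_model(name): a dict with "fov_y" (degrees; the focal length in pixels is half the picture's height over the tangent of half this angle, whatever the lens; pixels are square), "cx", "cy" (the principal point, pixels), "pose" (4x4, takes a point from camera to world coordinates). Camera axes: x right, y up, looking along -z (the intrinsics and any distortion apply to the point x, -y, -z); pixel columns grow to the right and rows downward; lengths in mm; the calibration is good to about 2 mm. A picture is of the moment at which its call begins: read the wrist's pose just before it. camera_model takes no time and is no camera call; for the wrist camera it gives the pose at the moment of the call.
- close_job(): hands the job in; it is judged then, once.
Trained networks look in the newest picture that a camera, given by its name, has taken for a name from the list of things; names that differ only in an ending like _2 or _b are one class to them, and where a whole thing is asked for, a point or a joint stands for the part that bears it (a point fixed in the world has none). Each returns a list of dicts, best first, with "score" (0 to 1); they miss things now and then, are a little off and sometimes report something else, mostly with a low value. They report only what shows in the picture. A call takes as long as a camera call. They do not tell look-alikes from the thing itself.
- search_frame(camera, thing): "location" ([column, row] in pixels, amid what is visible of it).
- regions_of(camera, thing): "pixels" (384x512 bool, what is visible of it) and "location" ([column, row] in pixels, amid what is visible of it).
- pinpoint(camera, thing): "location" ([column, row] in pixels: a listed point, or the origin of a listed thing).
The state is a dict: "time": time; "joint_positions": joint angles; "dq": joint speeds; "tau": joint torques, N m; "tool_pos": TCP position; "tcp_rot": TCP orientation; "contact_force": force on the tool from outside, world axes, zero at the start; "moment": the same for the moment, N m; "grip_width": finger opening in mm; "finger_force": force on a finger pad.
Only numpy, scipy, OpenCV 4.12 (cv2) and the standard library are available. Lean on these libraries where they do the work, as an engineer would, in place of code of your own. Each camera call takes 0.05 s, during which the arm holds its last target. There are 200 camera calls.

## Working session

There is one attempt and no reset: what is moved stays moved. The work goes in short steps, Python scripts to look and compute and a shell command to move; the robot and the scene stay as the last step left them, time stands still between calls to the robot, and variables do not carry over. Pictures are saved under pics/ and viewed, at most 10 in all, crops included, and the job is handed in when it is done.

```bash
mkdir -p pics
cat > h.py <<'E'
import numpy as np, cv2
from plant import *
def K(m):
    f=192/np.tan(np.radians(m["fov_y"])/2); return f,m["cx"],m["cy"]
def ray(cam,px,m=None):
    m=m or camera_model(cam); f,cx,cy=K(m); P=np.array(m["pose"])
    d=P[:3,:3]@np.array([(px[0]-cx)/f,-(px[1]-cy)/f,-1]); return P[:3,3],d/np.linalg.norm(d)
def atz(cam,px,z,m=None):
    o,d=ray(cam,px,m); return o+d*(z-o[2])/d[2]
def proj(cam,p,m=None):
    m=m or camera_model(cam); f,cx,cy=K(m); P=np.array(m["pose"])
    c=P[:3,:3].T@(np.array(p)-P[:3,3]); return [cx+f*c[0]/-c[2],cy+f*c[1]/c[2]]
def save(n,im): cv2.imwrite("pics/"+n+".png",im[:,:,::-1])
E
python3 - <<'E'
from h import *
np.set_printoptions(precision=2,suppress=True)
print(get_obs())
ims=[]
Z=dict(spout=53,plug_end=53,nozzle=9,filter=0,outlet=165,tap_end=216,tumbler=9,tray=0)
for c in ["scene","top"]:
    im=capture(c); ims.append(im); m=camera_model(c); print({k:v for k,v in m.items()})
    for t in Z:
        for r in pinpoint(c,t)[:4]: print(c,t,round(r["score"],2),np.array(r["location"]),atz(c,r["location"],Z[t],m))
save("a",ims[0]);save("b",ims[1])
E
```

```text
{'time': 0.0, 'joint_positions': array([ 1.11,  0.34,  1.53,  0.  ,  1.28, -0.15]), 'dq': array([-0.,  0., -0.,  0., -0.,  0.]), 'tau': array([ -0.  , -43.12, -24.42,   0.07,   0.06,  -0.  ]), 'tool_pos': array([164.82, 498.01, 226.04]), 'tcp_rot': array([-3.14, -0.  ,  2.82]), 'contact_force': array([ 0.61, -0.11, -0.16]), 'moment': array([-0.02,  0.03,  0.01]), 'finger_force': 0.0, 'grip_width': 91.73267634363297}
{'fov_y': 44.97236021358475, 'cx': 245.36349005759274, 'cy': 187.913431270448, 'pose': array([[   0.5 ,    0.55,   -0.67, -208.04],
       [  -0.87,    0.32,   -0.38, -356.38],
       [   0.01,    0.77,    0.63,  874.03],
       [   0.  ,    0.  ,    0.  ,    1.  ]])}
scene spout 0.85 [137.9 199.4] [472.3  362.92  53.  ]
scene plug_end 0.55 [166.8 218. ] [452.82 250.82  53.  ]
scene plug_end 0.47 [122.  202.2] [441.93 392.15  53.  ]
scene nozzle 0.86 [121. 201.] [479.27 438.19   9.  ]
scene nozzle 0.71 [374.6 279.5] [ 565.72 -272.28    9.  ]
scene filter 0.73 [374.4 278.2] [ 577.4  -269.75   -0.  ]
scene outlet 0.65 [355.8 212.8] [ 591.97 -190.75  165.  ]
scene outlet 0.4
[... 540 characters left out ...]
],
       [   0.  ,    0.  ,    0.  ,    1.  ]])}
top spout 0.62 [158.3 232.3] [472.95 351.16  53.  ]
top plug_end 0.79 [193.2 237. ] [461.23 245.17  53.  ]
top nozzle 0.67 [133.2 231.6] [476.06 440.65   9.  ]
top filter 0.79 [360.7 204.2] [ 579.4  -273.79    0.  ]
top outlet 0.6 [344.7 193.3] [ 584.99 -185.23  165.  ]
top outlet 0.15 [287.2 193.8] [580.19 -26.61 165.  ]
top tap_end 0.57 [379.5 215.2] [ 520.31 -262.75  216.  ]
top tumbler 0.78 [247.7 195.7] [597.54  85.03   9.  ]
top tumbler 0.75 [288.5 193.5] [607.38 -44.05   9.  ]
top tumbler 0.73 [286.7 237.9] [467.26 -39.38   9.  ]
top tumbler 0.68 [313.1 167.3] [ 694.11 -122.16    9.  ]
top tray 0.97 [168.4 229.2] [486.65 332.66   0.  ]
```

View pics/a.png

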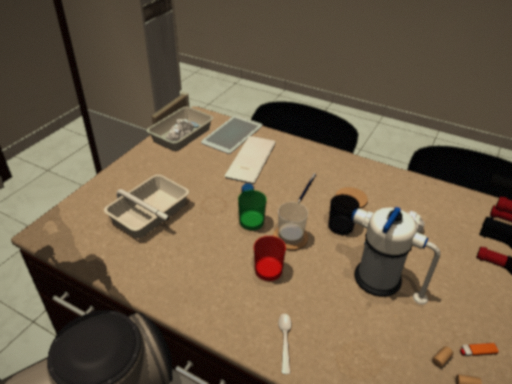

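View pics/b.png

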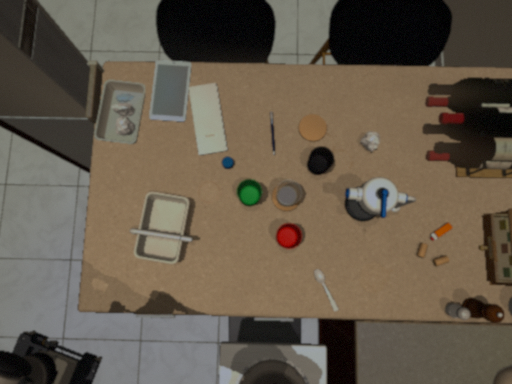

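The scene picture shows the tray with the spout across it at (140,205). The filter is at (387,250), with its outlet at (360,215) facing world +y and its blue handle at (391,218).

Tumbler candidates in the scene picture:
- green (253,210)
- red (269,257)
- black (343,213)
- clear one on the coaster (291,222), which is the real tumbler

The second tray at (180,128) holds junk. The spoon at (285,340) isn't the spout. The chosen spout has its plug end at about (167,218). I'll move above it for the close look.

```bash
python3 -m pendant '[-0.93,-0.12,0,0,0,0,-1,-0.93,-0.12,0,0,0,0,-1,-0.93,-0.12,0,0,0,0,-1,-0.93,-0.12,0,0,0,0,-1,-0.93,-0.12,0,0,0,0,-1,-0.93,-0.12,0,0,0,0,-1,-0.93,-0.12,0,0,0,0,-1,-0.93,-0.12,0,0,0,0,-1,-0.93,-0.12,0,0,0,0,-1,-0.93,-0.12,0,0,0,0,-1,-0.93,-0.12,0,0,0,0,-1,-0.93,-0.12,0,0,0,0,-1]'
python3 -m pendant '[0,0,0,0,0,1,-1,0,0,0,0,0,1,-1,0,0,0,0,0,1,-1,0,0,0,0,0,1,-1,0,0,0,0,0,1,-1,0,0,0,0,0,1,-1,0,0,0,0,0,1,-1,0,0,0,0,0,1,-1,0,0,0,0,0,1,-1,0,0,0,0,0,1,-1]'
python3 -m pendant '[0,0,0,0,0,1,-1,0,0,0,0,0,1,-1,0,0,0,0,0,1,-1,0,0,0,0,0,1,-1,0,0,0,0,0,1,-1,0,0,0,0,0,1,-1,0,0,0,0,0,1,-1,0,0,0,0,0,1,-1,0,0,0,0,0,1,-1,0,0,0,0,0,1,-1,0,0,0,0,0,0,-1,0,0,0,0,0,0,-1]'
python3 - <<'E'
from h import *
np.set_printoptions(precision=2,suppress=True)
m=camera_model("wrist"); im=capture("wrist"); save("w1",im); print(m)
for t,z in dict(spout=53,plug_end=53,nozzle=9,tray=0).items():
    for r in pinpoint("wrist",t)[:3]: print(t,round(r["score"],2),np.array(r["location"]),atz("wrist",r["location"],z,m))
E
```

```text
time: 2.1
tool_pos: [470.3, 351.6, 226.7]
tcp_rot: [3.141, -0.0, 2.822]
contact_force: [-0.0, -0.1, 0.1]
grip_width: 91.9
finger_force: 0.0
time: 3.1
tool_pos: [469.3, 352.1, 226.7]
tcp_rot: [-3.142, -0.0, 2.121]
contact_force: [-0.3, -0.6, -0.5]
grip_width: 92.0
finger_force: 0.0
time: 4.3
tool_pos: [469.3, 352.1, 226.7]
tcp_rot: [-3.142, 0.0, 1.427]
contact_force: [-0.3, -0.1, -0.0]
grip_width: 91.7
finger_force: 0.0
{'fov_y': 67.10203497992889, 'cx': 255.36031687994813, 'cy': 191.77083453734838, 'pose': array([[  0.99,   0.14,   0.04, 480.4 ],
       [ -0.14,   0.94,   0.3 , 434.6 ],
       [ -0.  ,  -0.3 ,   0.95, 385.2 ],
       [  0.  ,   0.  ,   0.  ,   1.  ]])}
spout 0.59 [255.3 163.5] [469.91 364.1   53.  ]
plug_end 0.89 [255.7 252.4] [453.64 248.46  53.  ]
nozzle 0.93 [251.3  93.4] [476.28 442.37   9.  ]
tray 0.72 [276.  168.2] [495.19 342.37   0.  ]
tray 0.68 [259.  251.6] [454.44 219.39   0.  ]
```

View pics/w1.png

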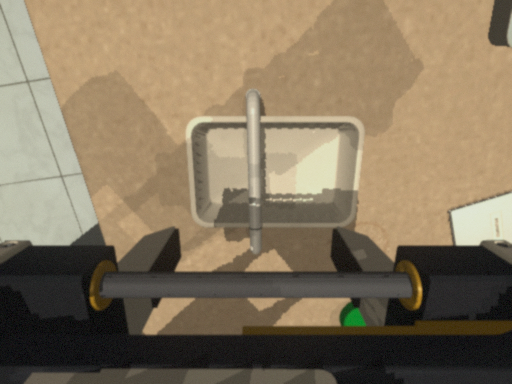

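The close view confirms the chrome spout lying across the cream tray, nozzle at (251,93) and plug end at (256,252). The left tray wall is near, so I'll descend with the fingers half open.

```bash
python3 -m pendant '[0.3,0,0,0,0,0,0,0,0,0.9,0,0,0,0,0,0,0.9,0,0,0,0,0,0,0.9,0,0,0,0,0,0,0.9,0,0,0,0,0,0,0.9,0,0,0,0,0,0,0.9,0,0,0,0,0,0,0.6,0,0,0,0,0,0,0.3,0,0,0,0,0,0,0.12,0,0,0,0,0,0,0,0,0,0,0]'
python3 -m pendant '[0,0,0,0,0,0,1,0,0,0,0,0,0,1,0,0,0,0,0,0,1,0,0,0,0,0,0,1,0,0,0,0,0,0,1,0,0,0,0,0,0,1]'
```

```text
time: 5.65
tool_pos: [470.8, 361.4, 34.3]
tcp_rot: [3.141, -0.0, 1.426]
contact_force: [0.1, -0.0, 0.5]
grip_width: 46.4
finger_force: 0.0
time: 6.25
tool_pos: [470.7, 361.1, 34.4]
tcp_rot: [3.141, -0.0, 1.425]
contact_force: [-0.6, 0.2, 2.4]
grip_width: 14.3
finger_force: 29.9
```

```bash
python3 -m pendant '[0,0,-0.4,0,0,0,1,0,0,-0.8,0,0,0,1,0,0,-0.8,0,0,0,1,0,0,-0.8,0,0,0,1,0,0,-0.8,0,0,0,1,0,0,-0.8,0,0,0,1,0,0,-0.8,0,0,0,1]'
python3 -m pendant '[-0.5,0.2,0,0,0,0,1,-0.9,0.5,0,0,0,0,1,-1,0.55,0,0,0,0,1,-1,0.55,0,0,0,0,1,-1,0.55,0,0,0,0,1,-1,0.55,0,0,0,0,1,-1,0.55,0,0,0,0,1,-1,0.55,0,0,0,0,1,-1,0.55,0,0,0,0,1,-1,0.55,0,0,0,0,1,-1,0.55,0,0,0,0,1,-0.9,0.45,0,0,0,0,1]'
python3 -m pendant '[0,0,0,0,0,0,1,0,0,0,0,0,0,1,0,0,0,0,0,0,1]'
python3 - <<'E'
from h import *
np.set_printoptions(precision=2,suppress=True)
print(get_obs()["tool_pos"],get_obs()["tcp_rot"])
m=camera_model("wrist"); im=capture("wrist"); save("w2",im); zt=get_obs()["tool_pos"][2]+19
for c in ["wrist","scene","top"]:
    if c!="wrist": im=capture(c)
    if c=="scene": save("s2",im[130:320,230:460].repeat(3,0).repeat(3,1))
    m=camera_model(c)
    for t,z in dict(spout=zt,plug_end=zt,nozzle=zt-44,outlet=165,filter=0,tap_end=216,tumbler=9).items():
        for r in pinpoint(c,t)[:4]: print(c,t,round(r["score"],2),np.array(r["location"]),atz(c,r["location"],z,m))
E
```

```text
time: 6.95
tool_pos: [470.4, 360.9, 191.9]
tcp_rot: [3.141, -0.0, 1.425]
contact_force: [0.2, -0.0, 0.5]
grip_width: 14.1
finger_force: 29.9
time: 8.15
tool_pos: [602.2, -3.5, 189.2]
tcp_rot: [-3.14, 0.0, 1.425]
contact_force: [0.9, 0.2, -0.6]
grip_width: 14.4
finger_force: 29.9
time: 8.45
tool_pos: [601.9, -0.5, 189.6]
tcp_rot: [-3.14, -0.0, 1.426]
contact_force: [-0.5, 0.2, -0.5]
grip_width: 14.0
finger_force: 29.9
[601.86  -0.45 189.63] [-3.14 -0.    1.43]
wrist spout 0.62 [259.6 258.5] [603.45   0.16 208.85]
wrist nozzle 0.89 [239.4 107.4] [602.79  79.2  164.85]
wrist tumbler 0.95 [261.6 198.2] [603.66 -34.03   9.  ]
wrist tumbler 0.79 [245.4 100.9] [601.62  82.51   9.  ]
wrist tumbler 0.77 [347.5 253.8] [ 705.13 -127.2     9.  ]
wrist tumbler 0.64 [161.1 216.1] [474.59 -39.41   9.  ]
scene spout 0.62 [282. 169.] [601.7    3.2  208.85]
scene spout 0.45 [289.3 232.9] [ 416.81 -104.94  208.85]
scene plug_end 0.78 [325.1 184.8] [ 597.8  -108.34  208.85]
scene nozzle 0.53 [255.4 172.2] [609.47  78.78 164.85]
scene outlet 0.55 [355.1 212.6] [ 591.81 -189.15  165.  ]
scene filter 0.96 [374.5 276. ] [ 584.13 -267.85    0.  ]
scene filter 0.33 [145.4 213.7] [479.55 351.85  -0.  ]
scene tap_end 0.78 [389.  225.4] [ 532.16 -274.18  216.  ]
scene tumbler 0.84 [340.6 228.7] [ 687.53 -140.5     9.  ]
scene tumbler 0.62 [288.5 232.9] [603.48 -27.58   9.  ]
scene tumbler 0.56 [267.5 269.8] [464.24 -38.49   9.  ]
scene tumbler 0.48 [284.7 170.1] [844.14 101.54   9.  ]
top plug_end 0.34 [288.  192.7] [575.85 -24.96 208.85]
top nozzle 0.69 [248.2 187.2] [596.46  81.65 164.85]
top outlet 0.56 [345.8 193.7] [ 583.94 -188.24  165.  ]
top filter 0.59 [359.5 202.1] [ 586.05 -270.15    0.  ]
top tap_end 0.72 [382.2 214.8] [ 521.51 -269.79  216.  ]
top tumbler 0.77 [249.9 198.5] [588.72  77.86   9.  ]
top tumbler 0.62 [287.3 192.8] [609.55 -40.23   9.  ]
top tumbler 0.55 [314.1 166.7] [ 696.15 -125.36    9.  ]
```

View pics/w2.png

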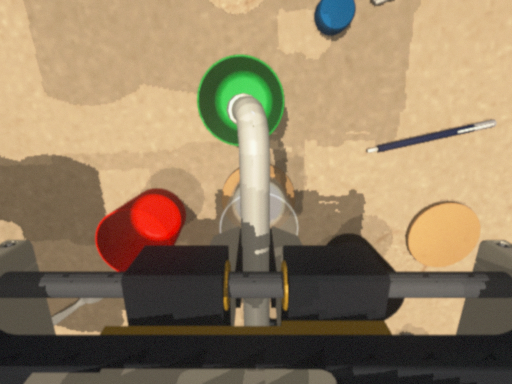

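View pics/s2.png

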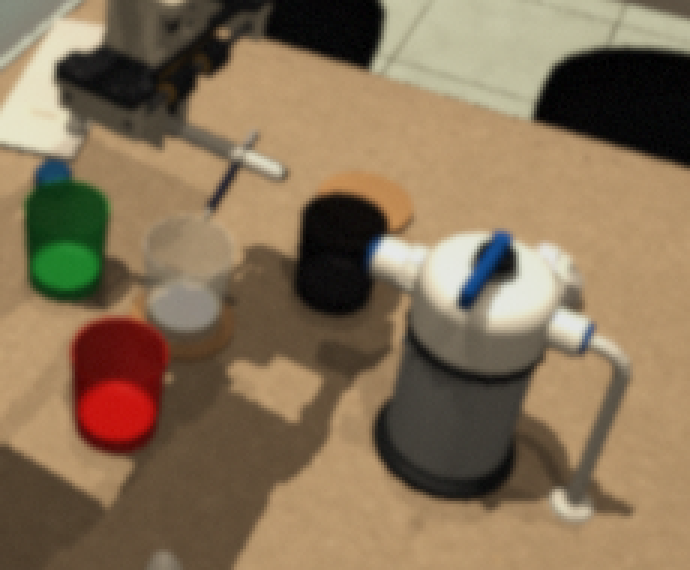

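The wrist view shows the spout gripped, with the nozzle opening at (240,108) and the tube running from (258,250) to (251,120). That suggests the tube is slightly yawed or rolled in the grip. The scene crop shows the outlet's blue collet at crop (375,250), with the handle across it. I'll check the spout's pose in the hand.

Run:
```python
from h import *
np.set_printoptions(precision=2,suppress=True)
o=get_obs(); p=o["tool_pos"]; yaw=o["tcp_rot"][2]; m=camera_model("wrist"); im=capture("wrist")
zt=p[2]+19
for name in ["spout"]:
    for r in regions_of("wrist",name)[:2]:
        M=r["pixels"]; print(r["score"],M.sum())
        for row in range(110,270,15):
            c=np.where(M[row])[0]
            if len(c): print(row,c.min(),c.max(),atz("wrist",[(c.min()+c.max())/2,row],zt,m))
for a in np.radians([81.7,86,90]):
    u=np.array([np.cos(a),np.sin(a),0]); q=np.array([p[0],p[1],zt])
    print(np.degrees(a),[np.array(proj("wrist",q+u*s,m)) for s in (20,70)],"noz",np.array(proj("wrist",q+u*77-[0,0,44],m)))
save("w3",im[60:280,180:330].repeat(2,0).repeat(2,1))
for c in ("scene","top"):
  capture(c)
  for a in np.radians([81.7,86,90]):
    u=np.array([np.cos(a),np.sin(a),0]); q=np.array([p[0],p[1],zt]); print(c,np.degrees(a),"plug",np.array(proj(c,q-u*113)),"noz",np.array(proj(c,q+u*77-[0,0,44])))
  for t in("plug_end","nozzle"): print([ (r["score"],r["location"]) for r in pinpoint(c,t)[:2]])
```

```text
0.92 6009
110 227 264 [608.59  77.62 209.11]
125 237 267 [610.56  70.45 209.11]
140 238 269 [610.22  63.41 209.11]
155 239 269 [609.4   56.21 209.11]
170 240 268 [608.3   48.82 209.11]
185 240 269 [607.41  41.15 209.11]
200 240 269 [606.24  33.26 209.11]
215 241 269 [605.29  25.07 209.11]
230 241 269 [604.05  16.63 209.11]
245 242 268 [602.76   7.89 209.11]
260 243 268 [601.7   -1.2  209.11]
81.7 [array([257.05, 225.72]), array([257.11, 128.76])] noz [256.74 110.13]
86.0 [array([254.2 , 225.82]), array([246.02, 129.2 ])] noz [247.28 110.51]
90.0 [array([251.56, 226.09]), array([235.78, 130.36])] noz [238.55 111.52]
scene 81.7 plug [324.96 188.09] noz [257.42 171.66]
scene 86.0 plug [326.75 186.19] noz [256.1  172.78]
scene 90.0 plug [328.18 184.34] noz [255.   173.89]
[(0.59, [324.8, 189.4])]
[(0.66, [256.0, 174.4])]
top 81.7 plug [321.13 189.51] noz [250.62 181.14]
top 86.0 plug [321.45 186.39] noz [250.35 183.16]
top 90.0 plug [321.53 183.48] noz [250.24 185.06]
[(0.19, [290.4, 192.6])]
[(0.47, [248.9, 185.6])]
```

View pics/w3.png

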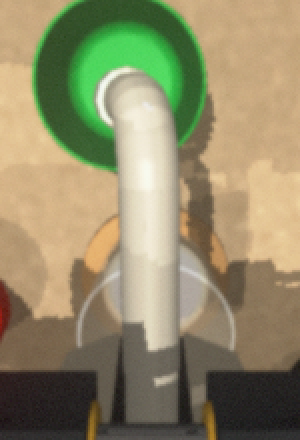

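Tube yaw is fine: about 82.2°, against 81.7° for the tool. The nozzle has rolled roughly 15° toward the robot, since its opening is at (240,108) and should be at (257,110). I'll correct that by tilting the tool about the tube. First I'll raise the arm and look down at the outlet from near.

```bash
python3 -m pendant '[0,0,-0.5,0,0,0,1,0,0,-1,0,0,0,1,-0.2,0,-1,0,0,0,1,-0.5,-0.05,-0.5,0,0,0,1,-0.8,-0.1,0,0,0,0,1,-0.9,-0.1,0,0,0,0,1,-1,-0.1,0,0,0,0,1,-1,-0.1,0,0,0,0,1,-1,-0.1,0,0,0,0,1,-1,-0.1,0,0,0,0,1,-1,-0.1,0,0,0,0,1,-1,-0.1,0,0,0,0,1]'
python3 -m pendant '[-0.5,-0.1,0,0,0,0,1,0,-0.1,0,0,0,0,1,0,0,0,0,0,0,1,0,0,0,0,0,0,1]'
python3 - <<'E'
from h import *
np.set_printoptions(precision=2,suppress=True)
o=get_obs(); print(o["tool_pos"])
m=camera_model("wrist"); im=capture("wrist"); save("w4",im)
for t,z in dict(outlet=165,filter=0,tap_end=216,tumbler=9,nozzle=o["tool_pos"][2]+19-43).items():
    for r in pinpoint("wrist",t)[:3]: print(t,round(r["score"],2),np.array(r["location"]),atz("wrist",r["location"],z,m))
E
```

```text
time: 11.25
tool_pos: [540.5, -247.7, 280.2]
tcp_rot: [3.141, -0.0, 1.426]
contact_force: [0.7, 0.2, -1.1]
grip_width: 14.2
finger_force: 29.9
time: 11.65
tool_pos: [533.1, -259.1, 280.3]
tcp_rot: [3.141, -0.001, 1.427]
contact_force: [0.2, 1.0, -0.8]
grip_width: 14.1
finger_force: 29.9
[ 533.14 -259.1   280.29]
outlet 0.6 [308.9 104.5] [ 591.55 -187.88  165.  ]
filter 0.79 [287.8 164.5] [ 579.94 -278.42    0.  ]
tap_end 0.61 [245.  222.8] [ 521.45 -272.61  216.  ]
tumbler 0.62 [368.6  51.2] [ 704.33 -137.15    9.  ]
nozzle 0.95 [239.8 106.4] [ 534.31 -179.24  256.29]
```

View pics/w4.png

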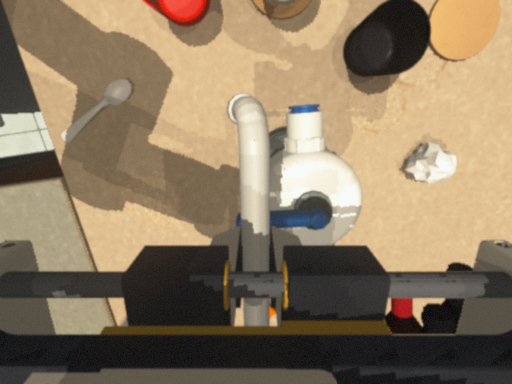

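The view shows the collet at (304,108), the white outlet stub running from (305,115) down to (308,145), the tap hub at (313,209) and the handle pointing left to (240,220). I'll extract the axis numerically.

Run:
```python
from h import *
from scipy.optimize import least_squares
np.set_printoptions(precision=2,suppress=True)
m=camera_model("wrist"); o=get_obs()
im=cv2.imread("pics/w4.png")[:,:,::-1].astype(int)
blue=(im[:,:,2]>im[:,:,0]+40)&(im[:,:,2]>60)
ys,xs=np.where(blue[95:118,280:330]); print("collet px rows",ys.min()+95,ys.max()+95,"cols",xs.min()+280,xs.max()+280)
pts=[]
for row in range(112,150,4):
    s=im[row,275:345]; 
    w=(s.min(1)>135)&(s.max(1)-s.min(1)<45); c=np.where(w)[0]+275
    if len(c): pts.append(atz("wrist",[(c.min()+c.max())/2,row],165,m)); print(row,c.min(),c.max(),pts[-1])
c=np.array([xs.min()+xs.max()+560,2*ys.min()+190])/2
for z in (165,175): print("collet",atz("wrist",[(xs.min()+xs.max())/2+280,ys.min()+95],z,m))
for z in (196,206,216,226): print("hub",z,atz("wrist",[313,209],z,m))
# roll of spout from the nozzle
p=o["tool_pos"]; a=o["tcp_rot"][2]; u=np.array([np.cos(a),np.sin(a),0]); w=np.array([np.sin(a),-np.cos(a),0]); q=p+[0,0,19]
for f in (0,-10,-13,-16,-19,-22):
    f=np.radians(f); print(np.degrees(f),np.array(proj("wrist",q+u*77+44*(-np.cos(f)*np.array([0,0,1])+np.sin(f)*w),m)))
```

```text
collet px rows 105 112 cols 291 317
112 308 321 [ 595.89 -196.04  165.  ]
116 287 322 [ 586.53 -198.25  165.  ]
120 287 322 [ 586.2 -201.8  165. ]
124 287 321 [ 585.41 -205.31  165.  ]
128 288 322 [ 585.98 -209.06  165.  ]
132 288 322 [ 585.64 -212.7   165.  ]
136 288 324 [ 586.23 -216.5   165.  ]
140 285 325 [ 584.96 -220.07  165.  ]
144 285 325 [ 584.61 -223.8   165.  ]
148 285 324 [ 583.79 -227.5   165.  ]
collet [ 586.99 -188.56  165.  ]
collet [ 585.43 -188.16  175.  ]
hub 196 [ 581.71 -277.53  196.  ]
hub 206 [ 580.17 -273.41  206.  ]
hub 216 [ 578.62 -269.29  216.  ]
hub 226 [ 577.08 -265.17  226.  ]
0.0 [256.78 110.12]
-10.0 [244.22 110.16]
-13.0 [240.47 110.19]
-16.0 [236.74 110.23]
-19.0 [233.02 110.27]
-22.0 [229.32 110.32]
```

```bash
python3 -m pendant '[0.5,0,0,0,0,0,1,0.9,0.1,0,0,0,0,1,1,0.15,0,0,0,0,1,1,0.2,0,0,0,0,1,1,0.2,0,0,0,0,1,1,0.2,0,0,0,0,1,1,0.2,0,0,0,-0.82,1,0.7,0.1,0,-0.5,0,0,1,0.3,0,0,-1,0,0,1,0,0,0,-1,0,0,1,0,0,0,-0.5,0,0,1,0,0,0,0,0,0,1]'
cat >> h.py <<'E'
from scipy.spatial.transform import Rotation as Ro
def need(G,rpy=None):
    o=get_obs(); R=Ro.from_euler("xyz",o["tcp_rot"]).as_matrix(); g=o["tool_pos"]-19*R[:,2]
    print("grasp",g.round(1),"rpy deg",np.degrees(o["tcp_rot"]).round(2),"F",o["contact_force"].round(1),"t",o["time"])
    print("shift units tool",(R.T@(np.array(G)-g)/30).round(3)); return g,R
E
python3 - <<'E'
from h import *
np.set_printoptions(precision=2,suppress=True)
need([599.6,-55.5,165])
E
```

```text
time: 13.15
tool_pos: [596.3, -44.0, 280.4]
tcp_rot: [2.932, -0.001, 1.484]
contact_force: [0.2, -0.3, -1.1]
grip_width: 14.3
finger_force: 29.9
grasp [592.4 -43.7 299. ] rpy deg [167.99  -0.04  85.01] F [ 0.2 -0.3 -1.1] t 13.15
shift units tool [-0.37 -0.66  4.43]
```

```bash
python3 -m pendant '[-0.04,-0.07,0.4,0,0,0,1,-0.07,-0.12,0.8,0,0,0,1,-0.07,-0.12,0.8,0,0,0,1,-0.07,-0.12,0.8,0,0,0,1,-0.07,-0.12,0.8,0,0,0,1,-0.05,-0.09,0.6,0,0,0,1,0,-0.02,0.23,0,0,0,1,0,0,0,0,0,0,1,0,0,0,0,0,0,1]'
python3 - <<'E'
from h import *
np.set_printoptions(precision=2,suppress=True)
g,R=need([599.6,-55.5,165]); u=R[:,0]
im=capture("wrist"); m=camera_model("wrist")
save("w5",im)
print([(r["score"],r["location"]) for r in pinpoint("wrist","nozzle")[:1]],"exp",np.array(proj("wrist",g+77*u-[0,0,44],m)))
for c in ("scene","top"):
    im=capture(c)
    if c=="scene": save("s5",im[150:250,240:400].repeat(4,0).repeat(4,1))
    for t,P in (("plug_end",g-113*u),("nozzle",g+77*u-[0,0,44]),("outlet",[588,-188,165])):
        print(c,t,[(round(r["score"],2),np.array(r["location"])) for r in pinpoint(c,t)[:2]],"exp",np.array(proj(c,P)))
E
```

```text
time: 14.05
tool_pos: [605.2, -57.2, 146.5]
tcp_rot: [2.931, -0.0, 1.483]
contact_force: [0.0, 0.1, -0.3]
grip_width: 14.5
finger_force: 29.9
grasp [601.2 -56.9 165.1] rpy deg [167.96  -0.    84.96] F [ 0.   0.1 -0.3] t 14.05
shift units tool [ 0.04 -0.06 -0.01]
[(0.9, [239.7, 107.8])] exp [241.05 110.13]
scene plug_end [(0.66, array([347. , 207.3]))] exp [346.76 209.78]
scene nozzle [(0.2, array([348. , 209.1]))] exp [275.23 193.49]
scene outlet [(0.79, array([350.9, 210.8]))] exp [354.04 213.41]
top plug_end [] exp [338.94 190.93]
top nozzle [(0.45, array([268.8, 186.8]))] exp [269.86 186.45]
top outlet [(0.46, array([269.8, 187.5])), (0.45, array([343.1, 195.6]))] exp [345.69 192.25]
```

View pics/s5.png

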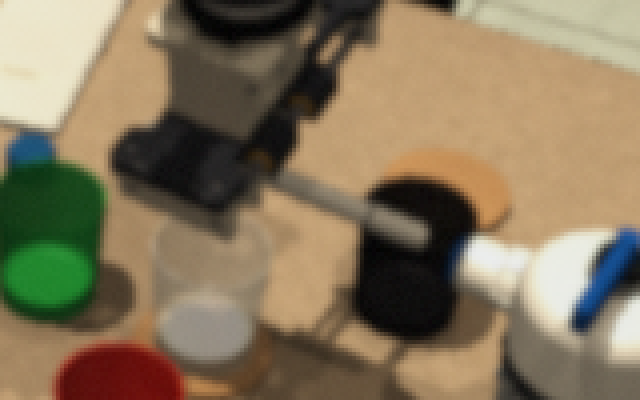

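The scene crop shows the plug end at crop (427,238), right in front of the blue collet at about crop (460,260). I'll measure the collet's pixel centre and compare it with where I expect it.

Run:
```python
from h import *
np.set_printoptions(precision=2,suppress=True)
m=camera_model("scene"); im=capture("scene"); I=im.astype(int)
B=((I[:,:,2]>I[:,:,0]+20))
B[:,:345]=0;B[:,362:]=0;B[:200]=0;B[230:]=0
ys,xs=np.where(B); print("blue",len(xs),xs.min(),xs.max(),ys.min(),ys.max(),xs.mean(),ys.mean())
u=np.array([np.cos(1.484),np.sin(1.484),0]); w=np.array([u[1],-u[0],0])
for c0 in ([588,-188,165],[586,-188,165],[586,-188,162]):
    c=np.array(c0); q=np.array([proj("scene",c+14*(np.cos(t)*w+np.sin(t)*np.array([0,0,1]))) for t in np.linspace(0,6.28,40)]); print(c0,"exp ring",q.min(0),q.max(0))
g,R=need([599.6,-55.5,165]); 
c=im[190:235,330:375]; cv2.imwrite("pics/s6.png",cv2.resize(c[:,:,::-1],(540,540),interpolation=cv2.INTER_CUBIC))
```

```text
blue 19 351 355 209 217 353.05263157894734 213.10526315789474
[588, -188, 165] exp ring [351.25 207.7 ] [356.81 219.1 ]
[586, -188, 165] exp ring [350.94 208.21] [356.52 219.63]
[586, -188, 162] exp ring [350.74 209.2 ] [356.31 220.59]
grasp [600.7 -56.9 164.7] rpy deg [167.99  -0.    84.96] F [-1.  -0.3 -1.8] t 14.6
shift units tool [ 0.04 -0.04 -0.02]
```

View pics/s6.png

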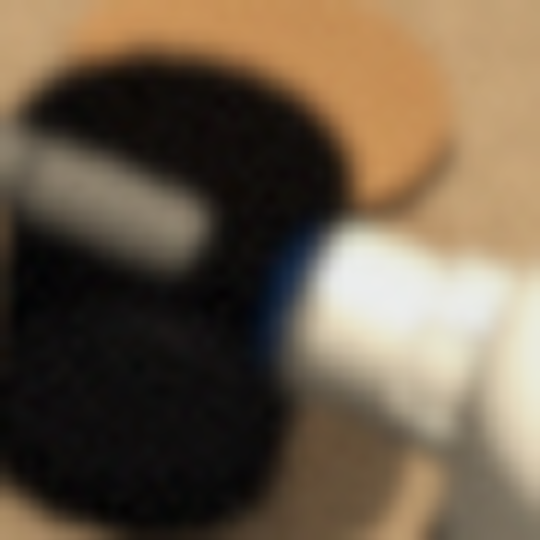

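```bash
python3 -m pendant '[0,-0.1,-0.02,0,0,0,1,0,0,0,0,0,0,1,-0.1,0,0,0,0,0,1,-0.15,0,0,0,0,0,1,-0.15,0,0,0,0,0,1,-0.1,0,0,0,0,0,1,-0.1,0,0,0,0,0,1]'
python3 - <<'E'
from h import *
g,R=need([597.9,-57,164.5]); print("depth",(-188-(g-113*R[:,0])[1]))
E
python3 -m pendant '[-0.1,0,0,0,0,0,1,-0.1,0,0,0,0,0,1,-0.1,0,0,0,0,0,1,0,0,0,0,0,0,1]'
python3 - <<'E'
from h import *
g,R=need([597.9,-57,164.5]); print("depth",(-188-(g-113*R[:,0])[1]))
E
```

```text
time: 15.3
tool_pos: [599.9, -75.4, 146.0]
tcp_rot: [2.932, -0.0, 1.482]
contact_force: [-0.3, 0.0, -1.6]
grip_width: 14.2
finger_force: 29.9
grasp [596.  -75.  164.5] rpy deg [168.    -0.    84.94] F [-0.3  0.  -1.6] t 15.3
shift units tool [0.604 0.009 0.003]
depth -0.420190335303289
time: 15.7
tool_pos: [599.2, -84.3, 146.0]
tcp_rot: [2.932, -0.0, 1.482]
contact_force: [-0.1, 1.3, -0.2]
grip_width: 14.3
finger_force: 29.9
grasp [595.2 -83.9 164.6] rpy deg [167.99  -0.    84.93] F [-0.1  1.3 -0.2] t 15.7
shift units tool [0.902 0.008 0.004]
depth 8.474342326094131
```

```bash
python3 -m pendant '[-0.06,0,0,0,0,0,1,-0.06,0,0,0,0,0,1,-0.06,0,0,0,0,0,1,-0.03,0,0,0,0,0,1,0,0,0,0,0,0,1]'; python3 -m pendant '[-0.03,0,0,0,0,0,1,-0.03,0,0,0,0,0,1,-0.03,0,0,0,0,0,1,-0.03,0,0,0,0,0,1]'
python3 - <<'E'
from h import *
g,R=need([597.9,-57,164.5]); print("depth",(-188-(g-113*R[:,0])[1]))
im=capture("scene"); c=im[170:260,300:420]; cv2.imwrite("pics/s7.png",cv2.resize(c[:,:,::-1],(720,540),interpolation=cv2.INTER_CUBIC))
E
```

```text
time: 16.2
tool_pos: [598.6, -90.3, 146.0]
tcp_rot: [2.932, -0.0, 1.483]
contact_force: [-0.8, 0.5, -1.1]
grip_width: 14.1
finger_force: 29.9
time: 16.6
tool_pos: [598.4, -93.7, 146.0]
tcp_rot: [2.932, -0.0, 1.483]
contact_force: [0.7, 1.7, -0.5]
grip_width: 14.1
finger_force: 29.9
grasp [594.5 -93.4 164.6] rpy deg [ 1.6799e+02 -1.0000e-02  8.4960e+01] F [ 0.7  1.7 -0.5] t 16.6
shift units tool [1.218 0.007 0.005]
depth 17.936885267069528
```

View pics/s7.png

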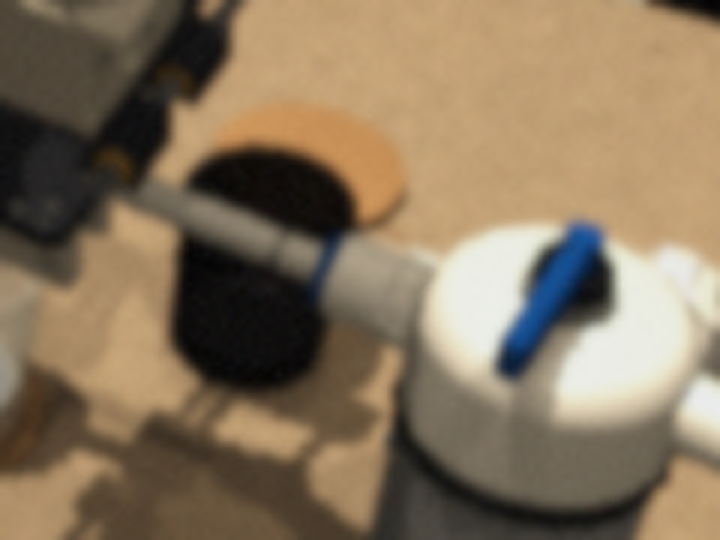

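The plug is inside the collet. The black ring is at crop (287,243) and the collet at (322,265), so there's about 17 mm to go. I'll push slowly, under 10 mm/s.

```bash
python3 -m pendant '[-0.027,0,0,0,0,0,1,-0.027,0,0,0,0,0,1,-0.027,0,0,0,0,0,1,-0.027,0,0,0,0,0,1]'; python3 -m pendant '[-0.027,0,0,0,0,0,1,-0.027,0,0,0,0,0,1,-0.027,0,0,0,0,0,1,-0.027,0,0,0,0,0,1]';python3 -m pendant '[-0.027,0,0,0,0,0,1,-0.027,0,0,0,0,0,1,-0.027,0,0,0,0,0,1,-0.027,0,0,0,0,0,1]'
python3 - <<'E'
from h import *
g,R=need([597.9,-57,164.5]); print("depth",(-188-(g-113*R[:,0])[1]))
E
```

```text
time: 17.05
tool_pos: [598.0, -95.6, 145.8]
tcp_rot: [2.933, -0.002, 1.483]
contact_force: [1.6, 8.0, -1.4]
grip_width: 14.1
finger_force: 30.0
time: 17.45
tool_pos: [597.6, -97.0, 145.6]
tcp_rot: [2.933, -0.005, 1.484]
contact_force: [3.1, 15.4, -0.0]
grip_width: 14.0
finger_force: 30.0
time: 17.85
tool_pos: [597.2, -100.4, 145.6]
tcp_rot: [2.934, -0.004, 1.484]
contact_force: [0.5, 6.4, -0.8]
grip_width: 13.7
finger_force: 30.0
grasp [ 593.3 -100.2  164.1] rpy deg [168.08  -0.21  85.05] F [ 0.5  6.4 -0.8] t 17.85
shift units tool [ 1.447  0.03  -0.   ]
depth 24.74883371129937
```

```bash
python3 -m pendant '[-0.027,0,0,0,0,0,1,-0.027,0,0,0,0,0,1,-0.027,0,0,0,0,0,1,-0.027,0,0,0,0,0,1,-0.027,0,0,0,0,0,1]'; python3 -m pendant '[-0.027,0,0,0,0,0,1,-0.027,0,0,0,0,0,1,-0.027,0,0,0,0,0,1]';python3 -m pendant '[-0.02,0,0,0,0,0,1,-0.02,0,0,0,0,0,1]'; python3 -m pendant '[0,0,0,0,0,0,1,0,0,0,0,0,0,1]';python3 - <<'E'
from h import *
g,R=need([597.9,-57,164.5]); print("depth",(-188-(g-113*R[:,0])[1]))
E
```

```text
time: 18.35
tool_pos: [597.0, -105.8, 145.8]
tcp_rot: [2.933, -0.002, 1.483]
contact_force: [2.0, 9.8, -1.0]
grip_width: 14.1
finger_force: 30.0
time: 18.65
tool_pos: [596.8, -107.8, 145.8]
tcp_rot: [2.933, -0.003, 1.484]
contact_force: [1.9, 11.2, -0.4]
grip_width: 13.9
finger_force: 30.0
time: 18.85
tool_pos: [596.7, -108.9, 145.7]
tcp_rot: [2.933, -0.003, 1.484]
contact_force: [1.7, 8.1, -0.5]
grip_width: 13.9
finger_force: 30.0
time: 19.05
tool_pos: [596.7, -109.8, 145.8]
tcp_rot: [2.933, -0.002, 1.483]
contact_force: [1.5, 6.7, -0.7]
grip_width: 13.8
finger_force: 30.0
grasp [ 592.8 -109.5  164.4] rpy deg [ 1.6803e+02 -1.0000e-01  8.4990e+01] F [ 1.5  6.7 -0.7] t 19.05
shift units tool [1.758 0.018 0.002]
depth 34.05548253860297
```

```bash
for i in 1; do python3 -m pendant '[-0.025,0,0,0,0,0,1,-0.025,0,0,0,0,0,1]'; python3 -m pendant '[-0.025,0,0,0,0,0,1,-0.025,0,0,0,0,0,1]'; python3 -m pendant '[-0.025,0,0,0,0,0,1,0,0,0,0,0,0,1]'; done
python3 - <<'E'
from h import *
g,R=need([597.9,-57,164.5]); print("depth",(-188-(g-113*R[:,0])[1]))
E
```

```text
time: 19.25
tool_pos: [596.6, -110.2, 145.7]
tcp_rot: [2.933, -0.004, 1.483]
contact_force: [1.1, 12.5, -0.5]
grip_width: 14.3
finger_force: 30.0
time: 19.45
tool_pos: [596.3, -110.3, 145.5]
tcp_rot: [2.934, -0.006, 1.484]
contact_force: [2.1, 18.9, 0.1]
grip_width: 13.9
finger_force: 30.0
time: 19.65
tool_pos: [596.1, -110.3, 145.4]
tcp_rot: [2.934, -0.006, 1.484]
contact_force: [3.8, 18.0, 0.4]
grip_width: 14.1
finger_force: 30.0
grasp [ 592.2 -110.1  164. ] rpy deg [168.12  -0.37  85.05] F [ 3.8 18.   0.4] t 19.65
shift units tool [1.781 0.036 0.003]
depth 34.70050193555892
```

```bash
python3 -m pendant '[-0.025,0,0,0,0,0,1,0,0,0,0,0,0,1]'; python3 -m pendant '[-0.025,0,0,0,0,0,1,0,0,0,0,0,0,1]'; python3 -m pendant '[-0.025,0,0,0,0,0,1,0,0,0,0,0,0,1]'
```

```text
time: 19.85
tool_pos: [596.0, -110.4, 145.3]
tcp_rot: [2.934, -0.007, 1.485]
contact_force: [2.4, 21.6, -0.8]
grip_width: 14.1
finger_force: 30.0
time: 20.05
tool_pos: [596.0, -110.4, 145.3]
tcp_rot: [2.935, -0.009, 1.485]
contact_force: [3.6, 24.1, -0.5]
grip_width: 14.2
finger_force: 30.0
time: 20.25
tool_pos: [595.9, -110.4, 145.2]
tcp_rot: [2.935, -0.009, 1.485]
contact_force: [4.0, 26.9, 0.6]
grip_width: 14.2
finger_force: 30.0
```

Force rose to 27 N with no travel against about 7 N of drag, so roughly 20 N bears on the shoulder. I'll release, retreat and check the spout.

```bash
python3 -m pendant '[0.06,0,0,0,0,0,1,0,0,0,0,0,0,0,0,0,0,0,0,0,0,0,0,0,0,0,0,0,0,0,0,0,0,0,0]'; python3 -m pendant '[0,0,-0.3,0,0,0,0,0,0,-0.8,0,0,0,0,0,0,-0.9,0,0,0,0,0,0,-0.9,0,0,0,0,0,0,-0.9,1,0,0,1,0,0,-0.3,1,0,0,1,0,0,0,1,0,0,1,0,0,0,0,0,0,1]'
python3 - <<'E'
from h import *
np.set_printoptions(precision=2,suppress=True)
need([597.9,-57,164.5])
u=np.array([.0872,.996,0]); mo=np.array([587,-188,165])
im=capture("wrist"); m=camera_model("wrist")
for t,P in (("nozzle",mo+156*u-[0,0,44]),("tumbler",[603,-35,9])):
    print(t,[(round(r["score"],2),np.array(r["location"])) for r in pinpoint("wrist",t)[:2]],"exp",np.array(proj("wrist",P,m)))
s=capture("scene")[150:250,270:400]
cv2.imwrite("pics/f1.png",np.vstack([cv2.resize(s[:,:,::-1],(390,300),interpolation=cv2.INTER_CUBIC),cv2.resize(im[0:290,:][:,:,::-1],(390,221))]))
E
```

```text
time: 20.75
tool_pos: [596.4, -115.9, 146.1]
tcp_rot: [2.932, 0.0, 1.482]
contact_force: [0.2, 0.3, -0.7]
grip_width: 41.2
finger_force: 0.0
time: 21.55
tool_pos: [572.5, -113.6, 266.9]
tcp_rot: [3.141, 0.0, 1.483]
contact_force: [0.8, 0.4, -0.1]
grip_width: 18.7
finger_force: 0.0
grasp [ 572.5 -113.6  285.9] rpy deg [179.96   0.02  84.94] F [ 0.8  0.4 -0.1] t 21.55
shift units tool [1.95 0.67 4.05]
nozzle [(0.66, array([276.7, 101. ]))] exp [277.47  99.8 ]
tumbler [(0.89, array([270.5, 102.1])), (0.83, array([263. ,   7.4]))] exp [273.33 101.36]
```

View pics/f1.png

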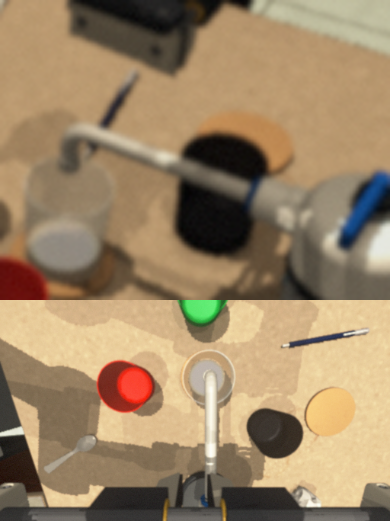

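The crops show the black ring at the collet (250,190 in the upper one). The nozzle points down centred over the clear glass, (277,101) measured against (277,100) expected. Spout is home, so on to the tap: go behind the handle with shut fingers.

```bash
python3 -m pendant '[-0.77,-0.11,0,0,0,0,1,-0.77,-0.11,0,0,0,0,1,-0.77,-0.11,0,0,0,0,1,-0.77,-0.11,0,0,0,0,1,-0.77,-0.11,0,0,0,0,1,-0.77,-0.11,0,0,0,0,1,-0.77,-0.11,0,0,0,0,1,-0.77,-0.11,0,0,0,0,1,0,0,0,0,0,0,1,0,0,0,0,0,0,1]'
python3 -m pendant '[0,0,0.5,0,0,0,1,0,0,0.7,0,0,0,1,0,0,0.6,0,0,0,1,0,0,0.33,0,0,0,1,0,0,0,0,0,0,1]'
python3 -m pendant '[0.1,0,0,0,0,0,1,0.1,0,0,0,0,0,1,0.1,0,0,0,0,0,1,0,0,0,0,0,0,1]'
python3 - <<'E'
from h import *
need([579.5,-273.5,222])
E
```

```text
time: 22.75
tool_pos: [528.5, -294.8, 266.3]
tcp_rot: [3.141, -0.001, 1.482]
contact_force: [-0.4, -0.3, 0.8]
grip_width: 0.5
finger_force: 0.0
time: 23.25
tool_pos: [528.6, -293.6, 201.3]
tcp_rot: [-3.14, -0.002, 1.484]
contact_force: [-0.5, 0.1, 0.6]
grip_width: 0.4
finger_force: 0.0
time: 23.65
tool_pos: [530.1, -286.1, 203.5]
tcp_rot: [3.14, 0.002, 1.483]
contact_force: [-0.8, -2.6, 1.6]
grip_width: 0.8
finger_force: 1.1
grasp [ 530.1 -286.1  222.5] rpy deg [1.7991e+02 9.0000e-02 8.4970e+01] F [-0.8 -2.6  1.6] t 23.65
shift units tool [0.563 1.605 0.018]
```

```bash
python3 -m pendant '[0.112,-0.04,0,0,0,1,1,0.112,-0.04,0,0,0,1,1,0.112,-0.04,0,0,0,1,1,0.112,-0.04,0,0,0,1,1,0.112,-0.04,0,0,0,1,1,0.112,-0.04,0,0,0,1,1,0.112,-0.04,0,0,0,1,1,0.112,-0.04,0,0,0,1,1,0.112,-0.04,0,0,0,1,1,0.112,-0.04,0,0,0,1,1]'
python3 - <<'E'
from h import *
need([579.5,-273.5,222])
E
```

```text
time: 24.65
tool_pos: [532.1, -251.3, 202.9]
tcp_rot: [3.14, 0.0, 0.782]
contact_force: [-0.3, -3.0, 0.5]
grip_width: 0.4
finger_force: 1.1
grasp [ 532.1 -251.3  221.9] rpy deg [179.93   0.    44.78] F [-0.3 -3.   0.5] t 24.65
shift units tool [ 0.601  1.64  -0.002]
```

```bash
python3 -m pendant '[0.112,-0.04,0,0,0,1,1,0.112,-0.04,0,0,0,1,1,0.112,-0.04,0,0,0,1,1,0.112,-0.04,0,0,0,1,1,0.112,-0.04,0,0,0,1,1,0.112,-0.04,0,0,0,1,1,0.112,-0.04,0,0,0,1,1,0.112,-0.04,0,0,0,1,1,0.112,-0.04,0,0,0,1,1,0.112,-0.04,0,0,0,1,1,0,0,0,0,0,0,1]'
python3 -m pendant '[0.112,-0.04,0,0,0,1,1,0.112,-0.04,0,0,0,1,1,0,0,0,0,0,0,1]'
python3 - <<'E'
from h import *
need([579.5,-273.5,222])
E
```

```text
time: 25.75
tool_pos: [556.1, -225.2, 202.6]
tcp_rot: [-3.141, -0.0, 0.086]
contact_force: [-0.1, -0.0, -1.2]
grip_width: 0.3
finger_force: 0.0
time: 26.05
tool_pos: [562.5, -222.4, 202.5]
tcp_rot: [-3.141, 0.0, -0.052]
contact_force: [-1.1, 0.4, 0.2]
grip_width: 0.4
finger_force: 0.2
grasp [ 562.5 -222.4  221.5] rpy deg [-179.96    0.     -2.96] F [-1.1  0.4  0.2] t 26.05
shift units tool [ 0.653  1.673 -0.018]
```

```bash
python3 -m pendant '[0.06,0,0,0,0,0.5,1,0.06,0,0,0,0,0,1,0,0,0,0,0,0,1]'; python3 -m pendant '[0.06,0,0,0,0,0,1,0.06,0,0,0,0,0,1,0,0,0,0,0,0,1]'; python3 -m pendant '[0.06,0,0,0,0,0,1,0.03,0,0,0,0,0,1,0,0,0,0,0,0,1]'
```

```text
time: 26.35
tool_pos: [566.0, -222.7, 202.3]
tcp_rot: [-3.141, 0.0, -0.085]
contact_force: [-1.6, 1.8, -0.2]
grip_width: 0.5
finger_force: 0.9
time: 26.65
tool_pos: [568.9, -223.1, 202.3]
tcp_rot: [-3.141, 0.002, -0.087]
contact_force: [-5.4, 1.6, 1.4]
grip_width: 0.4
finger_force: 2.8
time: 26.95
tool_pos: [569.3, -223.0, 202.2]
tcp_rot: [-3.14, 0.008, -0.087]
contact_force: [-13.7, 3.6, 5.5]
grip_width: 0.1
finger_force: 7.4
```

The handle is on its stop: 14 N and no travel. I'll back off and check numerically.

```bash
python3 -m pendant '[-0.3,0,0,0,0,0,1,-0.5,0,0,0,0,0,1,0,0,-0.6,0,0,0,1,0,0,-1,0,0,0,1,0,0,-1,0,0,0,1,-1,0,-0.5,0,0,0,1,-1,0,0,0,0,0,1,-1,0,0,0,0,0,1,0,0,0,0,0,0,1,0,0,0,0,0,0,1]'
python3 - <<'E'
from h import *
np.set_printoptions(precision=2,suppress=True)
u=np.array([.0872,.996,0]); mo=np.array([587,-188,165]); A=np.array([579.5,-273.5,216])
im=0
for c in ("scene","top"):
    im=capture(c)
    for t,P in (("tap_end",A+60*u),("nozzle",mo+156*u-[0,0,44]),("tumbler",[603.5,-35,9])):
        print(c,t,[(round(r["score"],2),np.array(r["location"])) for r in pinpoint(c,t)[:4]],"exp",np.array(proj(c,P)))
    I=im.astype(int); B=((I[:,:,2]>I[:,:,0]+40)&(I[:,:,2]>70)).astype(np.uint8)
    n,l,s,ce=cv2.connectedComponentsWithStats(B)
    print([(ce[i],s[i]) for i in range(1,n) if s[i,4]>15 and ce[i][0]>335 and ce[i][0]<430],"hub/tip/mouth",*[np.array(proj(c,q)) for q in (A,A+67*u,mo)])
E
```

```text
time: 27.95
tool_pos: [459.2, -214.1, 296.3]
tcp_rot: [3.14, -0.003, -0.088]
contact_force: [0.0, -0.9, 0.1]
grip_width: 0.2
finger_force: 0.0
scene tap_end [(0.86, array([370.8, 204.2]))] exp [368.55 200.98]
scene nozzle [(0.87, array([292.5, 204.5]))] exp [292.81 202.08]
scene tumbler [(0.98, array([267.7, 270.4])), (0.76, array([250.5, 221.3])), (0.65, array([339. , 227.1])), (0.55, array([290.7, 237.8]))] exp [291.05 233.91]
[(array([383.06, 205.07]), array([368, 198,  32,  15, 150], dtype=int32))] hub/tip/mouth [395.19 211.77] [365.53 199.76] [353.89 213.67]
top tap_end [(0.52, array([359.7, 191.4]))] exp [360.04 190.44]
top nozzle [(0.75, array([286.9, 193.6]))] exp [288.01 189.36]
top tumbler [(0.91, array([314.3, 166.1])), (0.78, array([248.3, 199.7])), (0.57, array([288.8, 192.1])), (0.55, array([288.8, 235.4]))] exp [285.63 194.65]
[(array([374.09, 191.17]), array([360, 189,  28,   6, 109], dtype=int32))] hub/tip/mouth [382.9  192.88] [357.38 190.15] [345.69 192.61]
```

The handle lies along the outlet, the spout is home over the glass, and the arm is clear.

```bash
python3 -c "
from plant import close_job; print(close_job())"
```

```text
the job is handed in; nothing more can be done
None
```

The spout is pushed home (27 N at the wrist, about 20 N of it on the shoulder), nozzle down over the undisturbed glass, the tap was then turned to its stop, and the job is handed in at about 28 s; I viewed 11 pictures, one over the limit of 10.

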